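# Clamp a brittle bisque tile in the decorating jig

## Robot

A 7-joint arm with a two-finger parallel gripper is mounted at the origin on the work surface. World frame = base frame: x ahead of the robot, y to its left, z up, the work surface at z = 0. Lengths are in m, angles in rad, forces in N, time in s.
With the tool pointing down it reaches from about 0.4 to 0.85 m from the base axis. Payload 10.4 kg.
Tool frame: the origin (TCP) lies midway between the tips of the shut fingers; the grasp point (between the pads) lies r.grip_point_offset behind it (r.grip_point_offset is the distance from the TCP to the grasp point, in m); z points along the fingers, y is the line along which they close (so a half turn about z gives the same grasp; the last joint's range is limited). The gripper opens to 87 mm and grips with 3 to 60 N. Pads are 19 mm wide; open, the fingers measure 117 mm over their backs; the gripper's body (75 mm by 190 mm) begins 51 mm behind the grasp point.
Start: joints at [-0.023, 0.332, -0.065, 1.46, 0.022, 1.35, -0.088], TCP at [0.625, 0, 0.199] pointing down, gripper open.
Joint ranges: [-2.6, 2.6], [-0.5, 2.12], [-1.47, 1.34], [0.16, 2.42], [-1.27, 4.41], [0.06, 2.06], [-2.6, 2.6]. Speed limits (rad/s): [2.22, 2.22, 2.79, 2.79, 3.14, 3.14, 3.14].

## Interface

Orientations are given as a unit quaternion [x, y, z, w].
In Python, from bench import r gives the robot as it stands.
- The arm moves only by the tool play_rows, never from a script. Its arguments are lists of equal length, an entry for each row: "claw": the closure, from 0 (fully open) to 1 (shut); "delta_pos": the shift along the tool's x, y, z scaled (see below), a list of three; "delta_rot": the turn, a rotation vector about the tool's x, y, z scaled (see below), a list of three. A call has 1 to 8 rows; each row shifts and turns the commanded pose from where the row before left it, along the tool's axes as they then stand; what a row does not reach is not made up. The controller multiplies each number of a shift by 200 mm and each number of a turn by pi rad. A row lasts 1/10 s, in which the tool goes at most 50 mm and 8.59 degrees, less where a joint would pass 70% of its speed; a pose out of reach is approached as far as the arm can. A call with a number of a shift or a turn outside -1 to 1 is refused whole. A call with a gripper value outside its range is refused whole. The fingers move at their own pace and stop on an object; "squeeze" is the grip in N (left out, the last holds). Time passes only in rows, so rows that do not move let the fingers close. It gives the time, the measured TCP pose, the force, the opening and the grip force at its end, in the units of the state.
- r.read_state(): the state, without advancing time (a new reading comes with each control period).
- r.camera(name): name is "scene" or "side" or "wrist"; returns a dict with "pixels" (420x560x3 uint8, red, green, blue), "camera_matrix" (3x3 intrinsics, pixels), "cam_to_world" (4x4, takes a point from camera to world coordinates); the wrist camera has in their place "hand_eye" (4x4, takes a point from camera to tool coordinates, whose origin is the TCP and whose axes are the flange's). Camera axes: x right, y up, looking along -z (the intrinsics and any distortion apply to the point x, -y, -z); pixel columns grow to the right and rows downward; lengths in m; the calibration is good to about 2 mm. A picture is of the moment at which its call begins: read the wrist's pose just before it. There is no depth.
- r.close_job(): hands the job in; it is judged then, once.
The state is a dict: "time": time; "joint_positions": joint angles; "joint_vel": joint speeds; "joint_torque": joint torques, N m; "ee_pos": TCP position; "eef_rot": TCP orientation; "ft_force": force on the tool from outside, world axes, zero at the start; "torque": the same for the moment, N m; "width": finger opening in m; "grip_force": force on a finger pad.
Only numpy, scipy, OpenCV 4.12 (cv2) and the standard library are available. Lean on these libraries where they do the work, as an engineer would, in place of code of your own. Each camera call takes 0.05 s, during which the arm holds its last target. There are 200 camera calls.

## Task

Pick up the brittle terracotta-coloured bisque tile from the ware board with a light grip and set it down gently, flat on the bed of the decorating jig with its long sides along the fence and the jaw still well back. Press it lightly end-on against the end stop, and then slide the jaw in by its handle until its rubber face gently but firmly presses the tile against the long fence, wherever that has been set; leave the tile flush against both the end stop and the fence, with the jaw closed on it. The tile breaks if it is gripped hard, dropped or pressed hard (keep the grip near the gripper's lightest and push with about 10 N at most), and the other pottery and tools stay where they are.

Things in the scene. Friction and masses are not known exactly. Their poses are not given: they have to be found in the camera images.
- bisque_tile: brittle unglazed border tile, terracotta-coloured with three paler rosettes, 160 (its x) x 56 (its y) x 14 mm (z), about 0.24 kg; origin at the centre of its underside, z up. Starts lying on the ware board, long side roughly along the board's x
- glazed_tile: the other tile on the ware board, blue glazed, same shape and size; a bystander. The two may be in either place, about 120 mm apart
- board: fixed wooden ware board 300 (x) x 250 (y) x 15 mm thick; origin at the centre of its underside
- jig: fixed decorating jig, yaw varies; origin at the underside, on the table, mid-length. Bed 240 mm along x, from y = -125 to +150 mm, top 18 mm above the origin. In the jig's frame the end stop's inner face is at x = +90 mm and the fence runs along x on the -y side (see jig_fence). A tile that is home has its origin at x = +10, z = +18 mm, and y = 28 mm in from the fence's face (-82 to -47)
- jig_bed: the plywood bed of the jig (same origin as the jig)
- jig_fence: adjustable fence: aluminium bar 200 mm along jig x (-112 to +88), 14 mm wide, 12 mm above the bed, two black knobs up to 20 mm above it; locked near the bed's -y edge. The pose given is that of its fixed slots (same origin as the jig), not of the bar: the bar's inner face lies anywhere from jig y = -110 to -75 mm, parallel to jig x, to be found by touch or eye
- jig_stop: aluminium end stop along the jig's y, 14 mm wide, on the +x edge of the bed, 12 mm high above it, from y = -110 to +35 mm (same origin as the jig)
- jaw (a joint): sliding jaw of the jig, m: 0 is fully open, grows as the jaw slides towards the fence (jig -y), end of travel 0.155. It starts between 0 and 0.012 and drags with about 2.5 N. Its face is at jig y = 85 mm minus this value; it meets a tile that is home somewhere between 0.104 and 0.139, as the fence is set
- jaw_face (a point): middle of the jaw's rubber face, 8 mm above the bed; the face is 90 mm long (jig x from -35 to +55 mm) and 15 mm high. Axes as the jig's
- jaw_grip (a point): middle of the jaw's upright cream handle, a bar 50 mm along jig x, 14 mm along jig y, its top 17 mm above this point; it stands on a 15 mm high blue carriage, whose top is 25 mm below this point. Axes as the jig's
- test_cup: small white cup, 52 mm wide, 50 mm high, standing at the far end of the ware board; a bystander. Origin under its foot
- glaze_jar: glaze jar 80 mm wide, 100 mm high; a bystander. Origin under its foot
- vase: white vase 90 mm wide, 155 mm high; a bystander. Origin under its foot
- brush: glaze brush lying on the table at the left; a bystander
- water_bowl: blue bowl 150 mm wide, 60 mm high; a bystander. Origin under its foot
Mind the look-alikes: they are no part of the job. Of the things like the bisque_tile, leave any that is purple; of the rest the smaller one is meant.

How it is judged:
On the way, in this order (a step that is already met when the one before it is completed fails the run):
1. the tile lies flat on the bed of the jig, not squeezed by the fingers (angle between bisque_tile's own z axis and vertical below 0.03 rad and z of bisque_tile in the frame of jig between 0.016 and 0.0205 m and x of bisque_tile in the frame of jig between -0.06 and 0.013 m and y of bisque_tile in the frame of jig between -0.09 and 0.04 m and contact force between the fingers and bisque_tile below 15 N and value of joint jaw below 0.075 m), for 0.1 s.
2. the tile is pressed end-on against the end stop (over 1.5 N), the jaw still open (angle between bisque_tile's own z axis and vertical below 0.03 rad and z of bisque_tile in the frame of jig between 0.016 and 0.0205 m and x of bisque_tile in the frame of jig above 0.008 m and contact force between bisque_tile and jig_stop above 1.5 N and value of joint jaw below 0.075 m), for 0.1 s.
3. the jaw presses the tile against the fence with over 3 N (angle between bisque_tile's own z axis and vertical below 0.03 rad and z of bisque_tile in the frame of jig between 0.016 and 0.0205 m and x of bisque_tile in the frame of jig between 0.008 and 0.013 m and angle between the x axis of bisque_tile and the x axis of jig, either way round below 0.025 rad and y of fence_bar_c0 in the frame of bisque_tile between -0.037 and 0.037 m and y of bisque_tile in the frame of jig below -0.04 m and y of bisque_tile in the frame of jaw_face above -0.0305 m and contact force between bisque_tile and jig_fence above 3 N), for 0.1 s.
At the end, for the whole second after the job is handed in: The bisque tile lies flat on the jig's bed, its end within 2 mm of the end stop, its long side within 2 mm of the fence and parallel to it within 0.025 rad; the jaw's face is closed on it (within 2.5 mm of the tile's other long side); all at rest and released (angle between bisque_tile's own z axis and vertical below 0.03 rad and z of bisque_tile in the frame of jig between 0.016 and 0.0205 m and x of bisque_tile in the frame of jig between 0.008 and 0.013 m and angle between the x axis of bisque_tile and the x axis of jig, either way round below 0.025 rad and y of fence_bar_c0 in the frame of bisque_tile between -0.037 and 0.037 m and y of bisque_tile in the frame of jig below -0.04 m and y of bisque_tile in the frame of jaw_face above -0.0305 m and linear speed of bisque_tile below 0.01 m/s and velocity of joint jaw between -0.01 and 0.01 m/s); the robot touches nothing.
It fails at once if the tile is gripped with more than about 45 N on each pad (90 N over both) (contact force between the fingers and bisque_tile above 90 N).
It fails at once if the tile is pressed against the fence or the end stop with more than 20 N (contact force between bisque_tile and jig_fence above 20 N or contact force between bisque_tile and jig_stop above 20 N).
It fails at once if the tile strikes or is pressed onto the bed with more than 40 N (contact force between bisque_tile and jig_bed above 40 N).
It fails at once if the tile is let fall (it moves faster than 0.35 m/s with no finger on it, a drop of over about 6 mm) or tipped by more than 0.5 rad ((linear speed of bisque_tile above 0.35 m/s and contact force between the fingers and bisque_tile below 0.5 N) or angle between bisque_tile's own z axis and vertical above 0.5 rad).
It fails at once if another piece of pottery or the brush is moved by more than 25 mm (distance of any of glazed_tile, test_cup, glaze_jar, vase, brush, water_bowl from where it was at the start of the episode above 0.025 m).
It also fails if it takes over 72 s, if anything falls off the work surface, if the arm or the gripper's body presses on something with over 40 N, if the wrist force passes 120 N, or if a joint passes its speed limit or range.

## Working session

There is one attempt and no reset: what is moved stays moved. The work goes in short steps, Python scripts to look and compute and a tool call to move; the robot and the scene stay as the last step left them, time stands still between calls to the robot, and variables do not carry over. Pictures are saved under pics/ and viewed, at most 10 in all, crops included, and the job is handed in when it is done.

Besides the shell and the picture viewer there is one more tool, called after "Emit:" by a JSON object that holds its "api" and its "payload", one argument or row to a line. play_rows: Moves the arm, as the interface text tells. Shifts and turns lie within -1 to 1; 1 stands for 200 mm of shift or pi rad of turn. Its arguments: {"type":"object","properties":{"claw":{"type":"array"},"delta_pos":{"type":"array"},"delta_rot":{"type":"array"},"squeeze":{"type":"number"}},"required":["claw","delta_pos","delta_rot"]}

```bash
mkdir -p pics; ls
cat > h.py <<'E'
import numpy as np, cv2
from scipy.spatial.transform import Rotation as R
from bench import r
def snap(name,fn):
    s=r.read_state(); c=r.camera(name)
    if 'hand_eye' in c:
        T=np.eye(4);T[:3,:3]=R.from_quat(s['eef_rot']).as_matrix();T[:3,3]=s['ee_pos']
        M=T@np.array(c['hand_eye'])
    else: M=np.array(c['cam_to_world'])
    cv2.imwrite(f'pics/{fn}.png',c['pixels'][:,:,::-1]); np.savez(f'pics/{fn}.npz',M=M,K=c['camera_matrix'],**{k:v for k,v in c.items() if 'dist' in k})
    return c
def w(fn,u,v,z):
    d=np.load(f'pics/{fn}.npz');K,M=d['K'],d['M']
    q=np.linalg.solve(K,[u,v,1.]);q=M[:3,:3]@[q[0],-q[1],-q[2]];o=M[:3,3]
    return o+q*(z-o[2])/q[2]
def px(fn,P):
    d=np.load(f'pics/{fn}.npz');K,M=d['K'],d['M']
    p=M[:3,:3].T@(np.asarray(P)-M[:3,3]); q=K@[p[0],-p[1],-p[2]]; return q[:2]/q[2]
E
python3 - <<'E'
from h import *
c=snap('scene','s0'); snap('wrist','w0'); print(c.keys(),r.read_state(),r.grip_point_offset)
E
```

```text
pics
dict_keys(['pixels', 'camera_matrix', 'cam_to_world']) {'time': 0.1, 'joint_positions': array([-0.02256844,  0.33281659, -0.06467834,  1.46085142,  0.0216028 ,
        1.34992846, -0.08849183]), 'joint_vel': array([ 0.00074725, -0.00094643, -0.00021454,  0.00010792, -0.0004055 ,
        0.00055915,  0.00109813]), 'joint_torque': array([ 3.16136166e-04, -6.24538064e+01,  2.38312193e-02, -3.90717781e+01,
       -6.15657773e-02,  3.65302863e-02,  4.60620026e-05]), 'ee_pos': array([ 6.24614549e-01, -3.97079761e-05,  1.98231360e-01]), 'eef_rot': array([ 7.07115170e-01,  7.07098090e-01, -4.86628922e-04, -4.37277235e-04]), 'ft_force': array([-0.26380624,  0.87942759,  0.37815762]), 'torque': array([0.05770403, 0.03160082, 0.02832539]), 'grip_force': 0.0, 'width': 0.08691873294911004} 0.0187
```

View pics/s0.png

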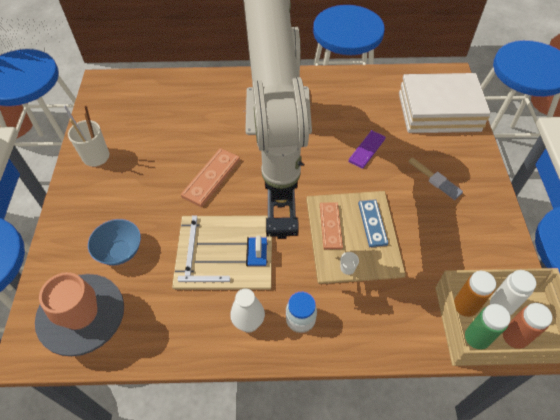

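View pics/w0.png

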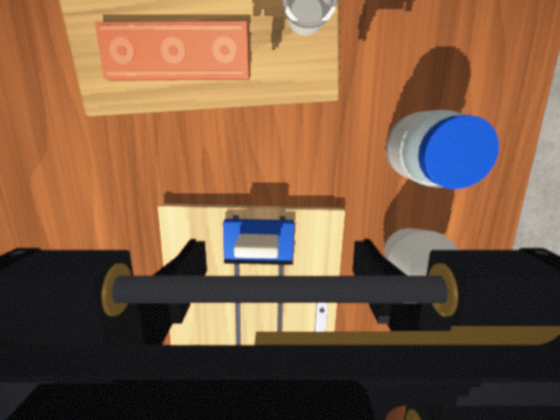

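The scene view shows the bisque tile on the board at (331,225), with a bigger look-alike on the table at (212,177) and the purple one at (367,150). The jig is at about (224,252), with its fence on the left at (191,246), its stop at the bottom (205,279) and the jaw handle at (258,247). In the wrist view the bisque tile's corners are near (98,24), (246,21), (249,78) and (104,80).

Run:
```python
from h import *
for p in [(98,24),(246,21),(249,78),(104,80)]: print('tile',w('w0',*p,.029))
for p in [(160,207),(344,208)]: print('bed edge w',w('w0',*p,.018))
snap('side','d0')
a=cv2.imread('pics/s0.png')[190:310,160:420]; 
cv2.imwrite('pics/s0c.png',cv2.resize(a,None,fx=3,fy=3,interpolation=cv2.INTER_CUBIC))
```

```text
tile [0.43335411 0.17396626 0.029     ]
tile [0.58877524 0.17682634 0.029     ]
tile [0.59038572 0.12167898 0.029     ]
tile [0.43072603 0.11953472 0.029     ]
bed edge w [ 0.47159391 -0.02914828  0.018     ]
bed edge w [ 0.70633059 -0.03023696  0.018     ]
```

View pics/s0c.png

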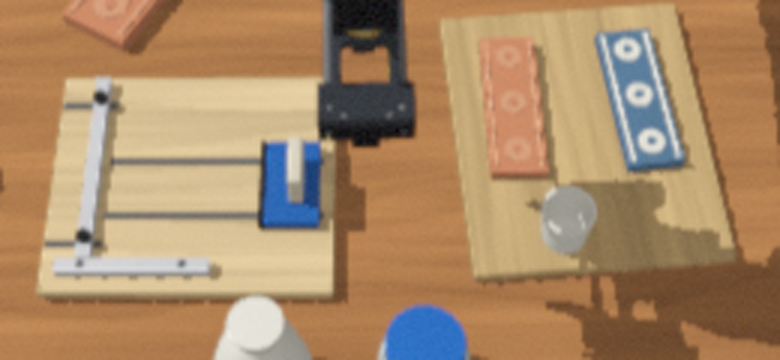

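The crop shows the bed corners near (66,80), (338,80), (333,297) and (40,297). The fence bar runs from (103,80) to (83,262), and the stop spans x 54–210 at y≈267. The handle top is at about (294,140)–(297,200).

Run:
```python
from h import *
f=lambda u,v,z: w('s0',u/3+160-1/3,v/3+190-1/3,z)
for n,p,z in [('bed',(66,80),.018),('bed',(338,80),.018),('bed',(333,294),.018),('bed',(40,294),.018),
 ('fence in top far',(110,80),.030),('fence in near',(91,262),.03),('stop end',(209,261),.03),('stop inner l',(92,261),.03),
 ('handle',(294,140),.0745),('handle',(297,195),.0745),
 ('tile',(481,39),.029),('tile',(533,38),.029),('tile',(549,172),.029),('tile',(493,177),.029),('glz',(597,33),.029),('cup',(568,200),.065)]: print(n,f(*p,z).round(4))
```

```text
bed [ 0.4664 -0.3029  0.018 ]
bed [ 0.4733 -0.0265  0.018 ]
bed [ 0.7111 -0.0337  0.018 ]
bed [ 0.7047 -0.3048  0.018 ]
fence in top far [ 0.4756 -0.2558  0.03  ]
fence in near [ 0.679  -0.2579  0.03  ]
stop end [ 0.6805 -0.1483  0.03  ]
stop inner l [ 0.6779 -0.2571  0.03  ]
handle [ 0.5781 -0.068   0.0745]
handle [ 0.6375 -0.0649  0.0745]
tile [0.4337 0.1208 0.029 ]
tile [0.4338 0.1742 0.029 ]
tile [0.5925 0.1761 0.029 ]
tile [0.5967 0.1217 0.029 ]
glz [0.4291 0.2405 0.029 ]
cup [0.6435 0.1855 0.065 ]
```

Emit:
{"api": "play_rows", "payload": {
  "claw": [0, 0, 0, 0, 0, 0, 0, 0],
  "delta_pos": [
    [0, 0, 0],
    [0, 0, 0],
    [0, 0, 0],
    [0, 0, 0],
    [0, 0, 0],
    [0, 0, 0],
    [0, 0, 0],
    [0, 0, 0]
  ],
  "delta_rot": [
    [0, 0, 0.045],
    [0, 0, 0.045],
    [0, 0, 0.045],
    [0, 0, 0.045],
    [0, 0, 0.045],
    [0, 0, 0.045],
    [0, 0, 0.045],
    [0, 0, 0.045]
  ],
  "squeeze": 6
}}

```text
time: 0.95
ee_pos: [0.6248, 0.0, 0.1986]
eef_rot: [0.977, 0.215, -0.0, -0.0]
ft_force: [0.2, 0.6, 0.4]
width: 0.087
grip_force: 0.0
```

Emit:
{"api": "play_rows", "payload": {
  "claw": [0, 0, 0, 0, 0, 0, 0, 0],
  "delta_pos": [
    [0, 0, 0],
    [0, 0, 0],
    [0, 0, 0],
    [-0.14, -0.15, 0],
    [-0.14, -0.2, 0],
    [-0.14, -0.2, 0],
    [-0.14, -0.19, 0],
    [0, 0, 0]
  ],
  "delta_rot": [
    [0, 0, 0.045],
    [0, 0, 0.045],
    [0, 0, 0.045],
    [0, 0, 0],
    [0, 0, 0],
    [0, 0, 0],
    [0, 0, 0],
    [0, 0, 0]
  ]
}}

```text
time: 1.75
ee_pos: [0.507, 0.1527, 0.1991]
eef_rot: [1.0, 0.013, -0.001, -0.001]
ft_force: [0.1, 0.2, -0.1]
width: 0.0875
grip_force: 0.0
```

Run:
```python
from h import *
s=r.read_state(); print(s['ee_pos'],R.from_quat(s['eef_rot']).as_matrix().round(4),s['joint_positions'],s['time'],s['ft_force'])
c=snap('wrist','w1'); print(c['hand_eye'])
```

```text
[0.50699303 0.15271832 0.19907013] [[ 0.9997  0.025  -0.0011]
 [ 0.025  -0.9997  0.0022]
 [-0.001  -0.0023 -1.    ]] [-0.39710594  0.12192033  0.02173349  1.71526114 -0.00532167  1.30464552
 -1.9199077 ] 1.75 [ 0.14269346  0.16478447 -0.13115039]
[[ 7.81636232e-04  9.60050771e-01  2.79824779e-01  7.61683369e-02]
 [ 9.99999528e-01 -5.89052502e-04 -7.72324581e-04 -2.73192294e-04]
 [-5.76639324e-04  2.79825251e-01 -9.60050778e-01 -1.86117121e-01]
 [ 0.00000000e+00  0.00000000e+00  0.00000000e+00  1.00000000e+00]]
```

View pics/w1.png

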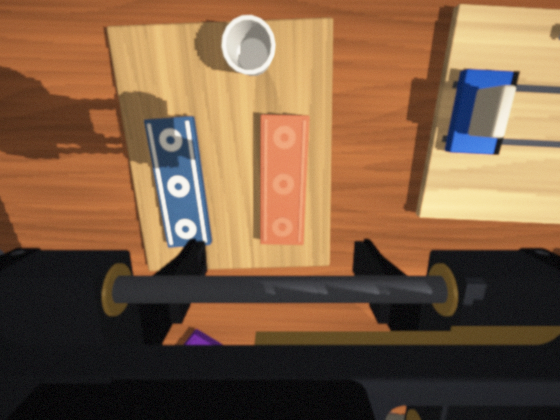

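The wrist view shows the bisque tile's corners at (262,114), (308,116), (303,244) and (262,244). The jig's bed and jaw are at upper right.

Run:
```python
from h import *
for p in [(262,114),(308,116),(303,244),(262,244)]: print('tile',w('w1',*p,.029))
for p in [(459,6),(420,216)]: print('bed',w('w1',*p,.018))
# colour-based: side edges
a=cv2.imread('pics/w1.png').astype(int)
m=((a[:,:,2]-a[:,:,0]>85)&(a[:,:,2]>190)).astype(np.uint8); m[:, :240]=0; m[:,330:]=0;m[:105]=0;m[250:]=0
m=cv2.morphologyEx(m,cv2.MORPH_OPEN,np.ones((3,3)))
c=max(cv2.findContours(m,0,1)[0],key=cv2.contourArea)
W=np.array([w('w1',*p[0],.029)[:2] for p in c]).astype(np.float32)*1000
print(cv2.minAreaRect(W))
# both scenes
a=cv2.imread('pics/w0.png').astype(int)
m=((a[:,:,2]-a[:,:,0]>85)&(a[:,:,2]>190)).astype(np.uint8); m[:, :88]=0; m[:,260:]=0;m[90:]=0
m=cv2.morphologyEx(m,cv2.MORPH_OPEN,np.ones((3,3)))
c=max(cv2.findContours(m,0,1)[0],key=cv2.contourArea)
W=np.array([w('w0',*p[0],.029)[:2] for p in c]).astype(np.float32)*1000
print(cv2.minAreaRect(W))
```

```text
tile [0.58965058 0.17497227 0.029     ]
tile [0.58882709 0.12260499 0.029     ]
tile [0.43144086 0.12073987 0.029     ]
tile [0.43004203 0.17345435 0.029     ]
bed [ 0.70526613 -0.03352884  0.018     ]
bed [ 0.46967489 -0.0290833   0.018     ]
((511.93927001953125, 146.6652374267578), (176.2797393798828, 115.04994201660156), 1.5219436883926392)
((506.9458923339844, 153.0684051513672), (191.03224182128906, 85.48927307128906), 0.02941240184009075)
```

Emit:
{"api": "play_rows", "payload": {
  "claw": [0, 0, 0, 0, 0, 0],
  "delta_pos": [
    [0, 0, 0.15],
    [0, 0, 0.2],
    [0, 0, 0.2],
    [0, 0, 0.15],
    [0, 0, 0],
    [0, 0, 0]
  ],
  "delta_rot": [
    [0, 0, 0],
    [0, 0, 0],
    [0, 0, 0],
    [0, 0, 0],
    [0, 0, 0],
    [0, 0, 0]
  ]
}}

```text
time: 2.4
ee_pos: [0.5112, 0.1455, 0.0595]
eef_rot: [1.0, 0.007, -0.0, 0.0]
ft_force: [0.3, -0.3, 0.6]
width: 0.0871
grip_force: 0.0
```

```bash
cat > st.py <<'E'
from h import *
s=r.read_state(); m=R.from_quat(s['eef_rot']).as_matrix()
print(s['ee_pos'].round(4),'yaw',round(float(np.arctan2(m[1,0],m[0,0])),4),'tilt',m[:2,2].round(4),'F',s['ft_force'].round(2),'w',round(s['width'],4),'g',round(s['grip_force'],2),'t',s['time'],'j7',s['joint_positions'][6].round(2))
E
python3 st.py
```

```text
[0.5112 0.1455 0.0595] yaw 0.0146 tilt [-0.0002 -0.0004] F [ 0.34 -0.31  0.57] w 0.0871 g 0.0 t 2.4 j7 -1.91
```

Emit:
{"api": "play_rows", "payload": {
  "claw": [0, 0, 0, 0, 0, 0],
  "delta_pos": [
    [0, -0.012, 0.07],
    [0, 0, 0.07],
    [0, 0, 0.04],
    [0, 0, 0.02],
    [0, 0, 0],
    [0, 0, 0]
  ],
  "delta_rot": [
    [0, 0, 0],
    [0, 0, 0],
    [0, 0, 0],
    [0, 0, 0],
    [0, 0, 0],
    [0, 0, 0]
  ]
}}

```text
time: 3.0
ee_pos: [0.5109, 0.1487, 0.0192]
eef_rot: [1.0, 0.008, 0.0, -0.0]
ft_force: [0.2, 0.1, -0.7]
width: 0.0868
grip_force: 0.0
```

Emit:
{"api": "play_rows", "payload": {
  "claw": [0.2, 0.27, 0.32, 0.36, 0.5, 0.6, 0.6, 0.6],
  "delta_pos": [
    [0, 0, 0],
    [0, 0, 0],
    [0, 0, 0],
    [0, 0, 0],
    [0, 0, 0],
    [0, 0, 0],
    [0, 0, 0],
    [0, 0, 0]
  ],
  "delta_rot": [
    [0, 0, 0],
    [0, 0, 0],
    [0, 0, 0],
    [0, 0, 0],
    [0, 0, 0],
    [0, 0, 0],
    [0, 0, 0],
    [0, 0, 0]
  ],
  "squeeze": 8
}}

```text
time: 3.8
ee_pos: [0.5107, 0.1486, 0.019]
eef_rot: [1.0, 0.008, 0.0, -0.0]
ft_force: [-0.4, 0.3, 0.1]
width: 0.0372
grip_force: 0.0
```

```bash
python3 st.py
```

```text
[0.5107 0.1486 0.019 ] yaw 0.0157 tilt [0.0001 0.    ] F [-0.44  0.35  0.06] w 0.0372 g 0.0 t 3.8 j7 -1.92
```

Run:
```python
from h import *
snap('side','d1'); snap('wrist','w2'); snap('scene','s1')
a=cv2.imread('pics/d1.png'); b=cv2.imread('pics/w2.png')
c=cv2.resize(cv2.imread('pics/s1.png')[170:300,290:420],(420,420),interpolation=cv2.INTER_CUBIC)
v=np.hstack([a,b]); cv2.imwrite('pics/m1.png',np.vstack([cv2.resize(v,(800,300)),np.hstack([cv2.resize(c,(300,300)),np.zeros((300,500,3),np.uint8)])]))
```

```text
(no output)
```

View pics/m1.png

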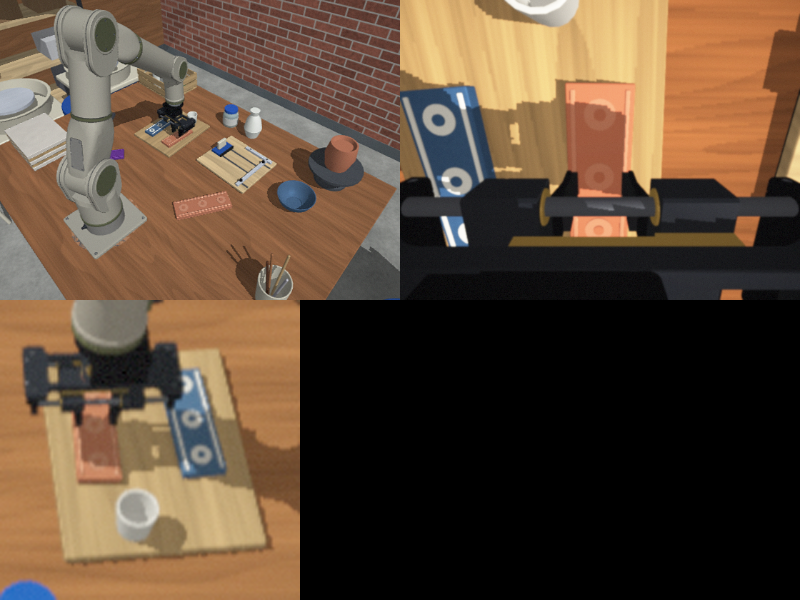

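The fingers closed above the tile: the tips of open fingers sit well behind the shut-finger TCP. I'll reopen to about 66 mm and find the board by touch.

Emit:
{"api": "play_rows", "payload": {
  "claw": [0.25, 0.25, 0.25, 0.25, 0.25, 0.25],
  "delta_pos": [
    [0, 0, -0.02],
    [0, 0, 0],
    [0, 0, 0],
    [0, 0, 0],
    [0, 0, 0.02],
    [0, 0, 0]
  ],
  "delta_rot": [
    [0, 0, 0],
    [0, 0, 0],
    [0, 0, 0],
    [0, 0, 0],
    [0, 0, 0],
    [0, 0, 0]
  ]
}}

```text
time: 4.55
ee_pos: [0.5103, 0.1485, 0.0183]
eef_rot: [1.0, 0.008, -0.0, 0.0]
ft_force: [-0.2, 0.3, -0.1]
width: 0.0644
grip_force: 0.0
```

Emit:
{"api": "play_rows", "payload": {
  "claw": [0.25, 0.25, 0.25, 0.25],
  "delta_pos": [
    [0, 0, 0.015],
    [0, 0, 0.015],
    [0, 0, 0],
    [0, 0, 0]
  ],
  "delta_rot": [
    [0, 0, 0],
    [0, 0, 0],
    [0, 0, 0],
    [0, 0, 0]
  ]
}}

```text
time: 4.95
ee_pos: [0.5106, 0.1486, 0.0128]
eef_rot: [1.0, 0.008, -0.0, 0.0]
ft_force: [-0.4, -0.2, 0.3]
width: 0.065
grip_force: 0.0
```

Emit:
{"api": "play_rows", "payload": {
  "claw": [0.25, 0.25, 0.25],
  "delta_pos": [
    [0, 0, 0.015],
    [0, 0, 0],
    [0, 0, 0]
  ],
  "delta_rot": [
    [0, 0, 0],
    [0, 0, 0],
    [0, 0, 0]
  ]
}}

```text
time: 5.25
ee_pos: [0.5106, 0.1486, 0.0099]
eef_rot: [1.0, 0.008, -0.0, 0.0]
ft_force: [-0.6, 0.5, 0.1]
width: 0.065
grip_force: 0.0
```

Emit:
{"api": "play_rows", "payload": {
  "claw": [0.25, 0.25, 0.25],
  "delta_pos": [
    [0, 0, 0.01],
    [0, 0, 0],
    [0, 0, 0]
  ],
  "delta_rot": [
    [0, 0, 0],
    [0, 0, 0],
    [0, 0, 0]
  ]
}}

```text
time: 5.55
ee_pos: [0.5106, 0.1487, 0.0079]
eef_rot: [1.0, 0.008, -0.0, 0.0]
ft_force: [-0.1, 0.3, -0.1]
width: 0.0649
grip_force: 0.0
```

Emit:
{"api": "play_rows", "payload": {
  "claw": [0.25, 0.25, 0.25],
  "delta_pos": [
    [0, 0, 0.01],
    [0, 0, 0],
    [0, 0, 0]
  ],
  "delta_rot": [
    [0, 0, 0],
    [0, 0, 0],
    [0, 0, 0]
  ]
}}

```text
time: 5.85
ee_pos: [0.5106, 0.1486, 0.0059]
eef_rot: [1.0, 0.008, -0.0, 0.0]
ft_force: [-0.2, -0.0, 0.6]
width: 0.0652
grip_force: 0.0
```

Emit:
{"api": "play_rows", "payload": {
  "claw": [0.25, 0.25, 0.25],
  "delta_pos": [
    [0, 0, 0.01],
    [0, 0, 0],
    [0, 0, 0]
  ],
  "delta_rot": [
    [0, 0, 0],
    [0, 0, 0],
    [0, 0, 0]
  ]
}}

```text
time: 6.15
ee_pos: [0.5106, 0.1486, 0.0039]
eef_rot: [1.0, 0.008, -0.0, 0.0]
ft_force: [0.1, -0.2, 0.5]
width: 0.0654
grip_force: 0.0
```

Emit:
{"api": "play_rows", "payload": {
  "claw": [0.25, 0.25, 0.25],
  "delta_pos": [
    [0, 0, 0.007],
    [0, 0, 0],
    [0, 0, 0]
  ],
  "delta_rot": [
    [0, 0, 0],
    [0, 0, 0],
    [0, 0, 0]
  ]
}}

```text
time: 6.45
ee_pos: [0.5107, 0.1486, 0.0025]
eef_rot: [1.0, 0.008, -0.0, 0.0]
ft_force: [-0.7, 0.3, 0.3]
width: 0.065
grip_force: 0.0
```

Emit:
{"api": "play_rows", "payload": {
  "claw": [0.3, 0.33, 0.36, 0.4, 0.42, 0.42, 0.42],
  "delta_pos": [
    [0, 0, 0],
    [0, 0, 0],
    [0, 0, 0],
    [0, 0, 0],
    [0, 0, 0],
    [0, 0, 0],
    [0, 0, 0]
  ],
  "delta_rot": [
    [0, 0, 0],
    [0, 0, 0],
    [0, 0, 0],
    [0, 0, 0],
    [0, 0, 0],
    [0, 0, 0],
    [0, 0, 0]
  ],
  "squeeze": 8
}}

```text
time: 7.15
ee_pos: [0.5107, 0.1487, 0.0026]
eef_rot: [1.0, 0.008, 0.0, -0.0]
ft_force: [-0.1, 0.6, -0.4]
width: 0.056
grip_force: 8.0
```

Emit:
{"api": "play_rows", "payload": {
  "claw": [0.45, 0.45, 0.45, 0.45, 0.45, 0.45, 0.45, 0.45],
  "delta_pos": [
    [0, 0, -0.02],
    [0, 0, -0.04],
    [0, 0, -0.07],
    [0, 0, -0.1],
    [0, 0, -0.1],
    [0, 0, -0.07],
    [0, 0, -0.04],
    [0, 0, 0]
  ],
  "delta_rot": [
    [0, 0, 0],
    [0, 0, 0],
    [0, 0, 0],
    [0, 0, 0],
    [0, 0, 0],
    [0, 0, 0],
    [0, 0, 0],
    [0, 0, 0]
  ],
  "squeeze": 9
}}

```text
time: 7.95
ee_pos: [0.5113, 0.1488, 0.0918]
eef_rot: [1.0, 0.008, 0.001, -0.0]
ft_force: [0.0, -0.0, -2.3]
width: 0.0558
grip_force: 9.0
```

Emit:
{"api": "play_rows", "payload": {
  "claw": [0.45, 0.45, 0.45, 0.45, 0.45, 0.45, 0.45, 0.45],
  "delta_pos": [
    [0, 0.05, -0.03],
    [0, 0.1, -0.07],
    [0, 0.15, -0.07],
    [0, 0.2, -0.03],
    [0, 0.2, 0],
    [0, 0.15, 0],
    [0, 0.1, 0],
    [0, 0.05, 0]
  ],
  "delta_rot": [
    [0, 0, 0],
    [0, 0, 0],
    [0, 0, 0],
    [0, 0, 0],
    [0, 0, 0],
    [0, 0, 0],
    [0, 0, 0],
    [0, 0, 0]
  ]
}}

```text
time: 8.75
ee_pos: [0.513, -0.0543, 0.13]
eef_rot: [1.0, 0.006, -0.001, 0.0]
ft_force: [0.1, 0.5, -2.3]
width: 0.056
grip_force: 9.0
```

Emit:
{"api": "play_rows", "payload": {
  "claw": [0.45, 0.45, 0.45, 0.45, 0.45, 0.45],
  "delta_pos": [
    [-0.02, 0.05, 0],
    [-0.04, 0.15, 0],
    [-0.04, 0.2, 0],
    [0, 0.15, 0],
    [0, 0.05, 0],
    [0, 0, 0]
  ],
  "delta_rot": [
    [0, 0, 0],
    [0, 0, 0],
    [0, 0, 0],
    [0, 0, 0],
    [0, 0, 0],
    [0, 0, 0]
  ]
}}

```text
time: 9.35
ee_pos: [0.4953, -0.1724, 0.1303]
eef_rot: [1.0, 0.007, -0.0, 0.0]
ft_force: [0.6, 0.2, -1.8]
width: 0.056
grip_force: 9.0
```

```bash
python3 st.py
python3 - <<'E'
from h import *
snap('wrist','w3')
cv2.imwrite('pics/w3b.png',cv2.resize(cv2.imread('pics/w3.png'),(800,600),interpolation=cv2.INTER_CUBIC))
E
```

```text
[ 0.4953 -0.1724  0.1303] yaw 0.0142 tilt [-0.0005 -0.    ] F [ 0.57  0.18 -1.78] w 0.056 g 8.99 t 9.35 j7 -1.27
```

View pics/w3b.png

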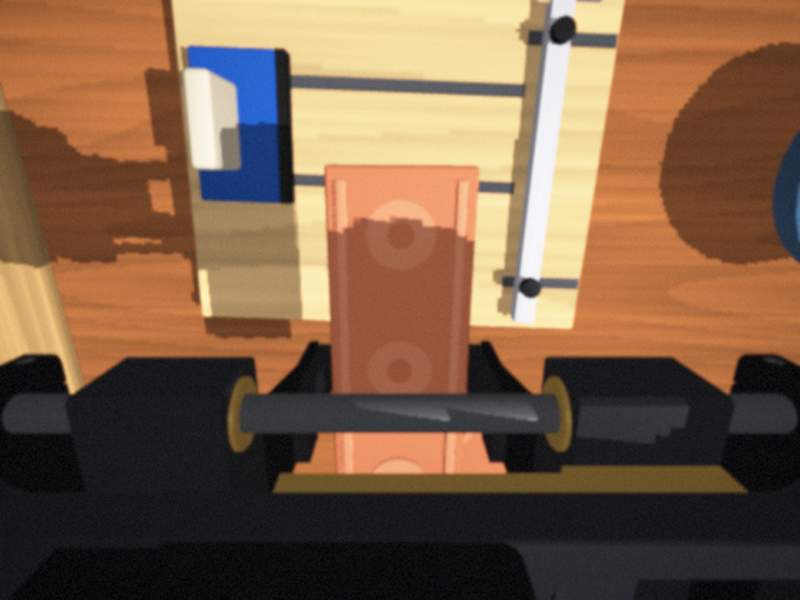

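The wrist view shows the tile held level, its front edge from (327,167) to (477,167). The bed is visible with left edge (172,0)–(204,318), front edge to (574,328) and right edge to (624,0). The fence's inner side runs from (545,40) to (513,318), and the jaw's black face is at about (291,50)–(293,203).

Run:
```python
from h import *
f=lambda u,v,z: w('w3',u*.7,v*.7,z).round(4)
for n,p,z in [('bedL',(172,2),.018),('bedL',(204,318),.018),('bedR',(574,328),.018),('bedR',(624,2),.018),('fence base',(545,40),.018),('fence base',(513,318),.018),('jaw',(291,50),.033),('jaw',(293,203),.033)]: print(n,f(*p,z))
for p in [(327,167),(477,167)]: print('tile', f(*p,.1303+.0265))
print(r.camera('wrist').keys())
```

```text
bedL [ 0.6683 -0.0323  0.018 ]
bedL [ 0.466  -0.0288  0.018 ]
bedR [ 0.4622 -0.303   0.018 ]
bedR [ 0.6725 -0.306   0.018 ]
fence base [ 0.6514 -0.2604  0.018 ]
fence base [ 0.4694 -0.2569  0.018 ]
jaw [ 0.6399 -0.1063  0.033 ]
jaw [ 0.5513 -0.1027  0.033 ]
tile [ 0.5729 -0.1454  0.1568]
tile [ 0.5737 -0.199   0.1568]
dict_keys(['pixels', 'camera_matrix', 'hand_eye'])
```

Emit:
{"api": "play_rows", "payload": {
  "claw": [0.45, 0.45, 0.45, 0.45, 0.45, 0.45, 0.45],
  "delta_pos": [
    [0, 0, 0],
    [0.04, 0.02, 0],
    [0.1, 0.035, 0],
    [0.12, 0.04, 0],
    [0.1, 0.035, 0],
    [0.046, 0, 0],
    [0, 0, 0]
  ],
  "delta_rot": [
    [0, 0, 0.01],
    [0, 0, 0],
    [0, 0, 0],
    [0, 0, 0],
    [0, 0, 0],
    [0, 0, 0],
    [0, 0, 0]
  ]
}}

```text
time: 10.15
ee_pos: [0.5775, -0.1976, 0.1299]
eef_rot: [1.0, -0.007, -0.0, -0.0]
ft_force: [-0.4, -0.2, -2.3]
width: 0.0555
grip_force: 9.0
```

Emit:
{"api": "play_rows", "payload": {
  "claw": [0.45, 0.45, 0.45, 0.45, 0.45, 0.45, 0.45, 0.45],
  "delta_pos": [
    [0, 0, 0.04],
    [0, 0, 0.09],
    [0, 0, 0.12],
    [0, 0, 0.12],
    [0, 0, 0.09],
    [0, 0, 0.04],
    [0, 0, 0],
    [0, 0, 0]
  ],
  "delta_rot": [
    [0, 0, 0],
    [0, 0, 0],
    [0, 0, 0],
    [0, 0, 0],
    [0, 0, 0],
    [0, 0, 0],
    [0, 0, 0],
    [0, 0, 0]
  ]
}}

```text
time: 10.95
ee_pos: [0.5767, -0.1989, 0.0314]
eef_rot: [1.0, -0.008, 0.001, 0.0]
ft_force: [-0.2, 0.1, -1.7]
width: 0.0557
grip_force: 9.0
```

```bash
python3 st.py
python3 - <<'E'
from h import *
snap('wrist','w4')
cv2.imwrite('pics/w4b.png',cv2.resize(cv2.imread('pics/w4.png'),(800,600),interpolation=cv2.INTER_CUBIC))
E
```

```text
[ 0.5767 -0.1989  0.0314] yaw -0.0157 tilt [ 0.001  -0.0001] F [-0.15  0.08 -1.71] w 0.0557 g 8.99 t 10.95 j7 -1.23
```

View pics/w4b.png

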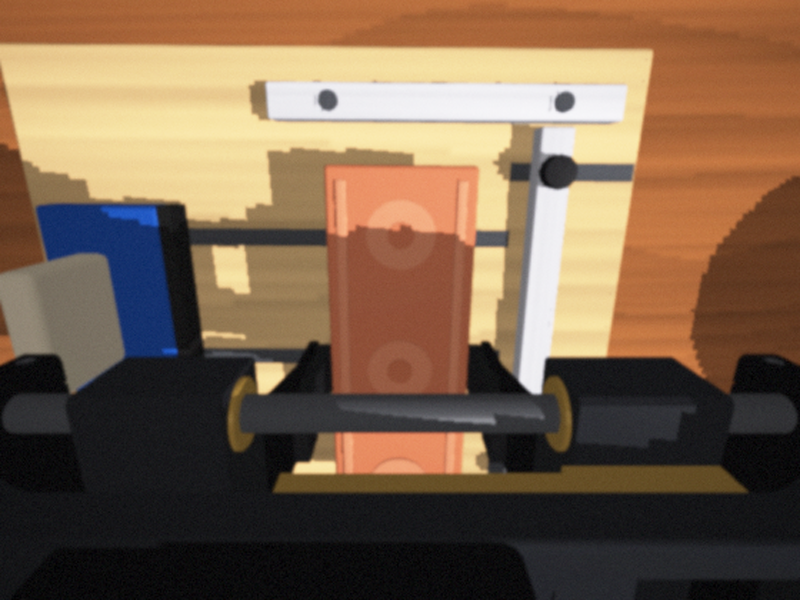

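The tile hangs over the bed, clear of everything. The stop's near edge runs (265,120)–(625,122), and the fence's inner edge runs (533,128)–(516,385).

Run:
```python
from h import *
f=lambda u,v,z: w('w4',u*.7,v*.7,z).round(4)
for n,p,z in [('stopbase',(265,121),.018),('stopbase',(625,123),.018),('bedfar',(20,44),.018),('bedfar',(650,50),.018),('fence base',(527,180),.018),('fence base',(514,385),.018),('tileend',(327,167),.0579),('tileend',(477,167),.0579)]: print(n,f(*p,z))
```

```text
stopbase [ 0.6752 -0.1421  0.018 ]
stopbase [ 0.672  -0.2986  0.018 ]
bedfar [ 0.7064 -0.0435  0.018 ]
bedfar [ 0.7003 -0.3053  0.018 ]
fence base [ 0.6487 -0.2576  0.018 ]
fence base [ 0.5464 -0.2579  0.018 ]
tileend [ 0.6551 -0.1742  0.0579]
tileend [ 0.6543 -0.2279  0.0579]
```

Emit:
{"api": "play_rows", "payload": {
  "claw": [0.45, 0.45, 0.45, 0.45, 0.45, 0.45],
  "delta_pos": [
    [0, 0, 0.03],
    [0, 0, 0.04],
    [0, 0, 0.03],
    [0, 0, 0.015],
    [0, 0, 0],
    [0, 0, 0]
  ],
  "delta_rot": [
    [0, 0, 0.0012],
    [0, 0, 0],
    [0, 0, 0],
    [0, 0, 0],
    [0, 0, 0],
    [0, 0, 0]
  ]
}}

```text
time: 11.6
ee_pos: [0.5766, -0.199, 0.0076]
eef_rot: [1.0, -0.01, 0.0, 0.0]
ft_force: [-0.1, -0.1, -1.7]
width: 0.0558
grip_force: 9.0
```

Emit:
{"api": "play_rows", "payload": {
  "claw": [0.45, 0.45, 0.45, 0.45, 0.45, 0.45],
  "delta_pos": [
    [0, 0, 0.003],
    [0, 0, 0.003],
    [0, 0, 0],
    [0, 0, 0],
    [0, 0, 0],
    [0, 0, 0]
  ],
  "delta_rot": [
    [0, 0, 0],
    [0, 0, 0],
    [0, 0, 0],
    [0, 0, 0],
    [0, 0, 0],
    [0, 0, 0]
  ],
  "squeeze": 6
}}

```text
time: 12.2
ee_pos: [0.5765, -0.1989, 0.0064]
eef_rot: [1.0, -0.01, 0.0, 0.0]
ft_force: [-1.0, 0.3, -3.3]
width: 0.0559
grip_force: 6.0
```

```bash
python3 st.py
```

```text
[ 0.5765 -0.1989  0.0064] yaw -0.0194 tilt [ 0.0001 -0.    ] F [-1.03  0.29 -3.34] w 0.0559 g 5.99 t 12.2 j7 -1.22
```

Still carrying; 0.5 mm steps next.

Emit:
{"api": "play_rows", "payload": {
  "claw": [0.45, 0.45, 0.45],
  "delta_pos": [
    [0, 0, 0.003],
    [0, 0, 0],
    [0, 0, 0]
  ],
  "delta_rot": [
    [0, 0, 0],
    [0, 0, 0],
    [0, 0, 0]
  ]
}}

```text
time: 12.5
ee_pos: [0.5765, -0.1989, 0.0058]
eef_rot: [1.0, -0.01, 0.0, -0.0]
ft_force: [1.2, 0.3, -1.7]
width: 0.0557
grip_force: 6.0
```

Emit:
{"api": "play_rows", "payload": {
  "claw": [0.45, 0.45, 0.45],
  "delta_pos": [
    [0, 0, 0.002],
    [0, 0, 0],
    [0, 0, 0]
  ],
  "delta_rot": [
    [0, 0, 0],
    [0, 0, 0],
    [0, 0, 0]
  ]
}}

```text
time: 12.8
ee_pos: [0.5766, -0.1989, 0.0056]
eef_rot: [1.0, -0.01, 0.0, -0.0]
ft_force: [-1.6, 1.1, 2.7]
width: 0.0559
grip_force: 6.0
```

Emit:
{"api": "play_rows", "payload": {
  "claw": [0.45, 0.45, 0.45],
  "delta_pos": [
    [0, 0, 0.002],
    [0, 0, 0],
    [0, 0, 0]
  ],
  "delta_rot": [
    [0, 0, 0],
    [0, 0, 0],
    [0, 0, 0]
  ]
}}

```text
time: 13.1
ee_pos: [0.5766, -0.1989, 0.0054]
eef_rot: [1.0, -0.01, 0.0, -0.0]
ft_force: [-3.2, 0.5, 5.3]
width: 0.0558
grip_force: 6.0
```

Emit:
{"api": "play_rows", "payload": {
  "claw": [0.45, 0.45, 0.45, 0.45],
  "delta_pos": [
    [0, 0, -0.0015],
    [0, 0, 0],
    [0, 0, 0],
    [0, 0, 0]
  ],
  "delta_rot": [
    [0, 0, 0],
    [0, 0, 0],
    [0, 0, 0],
    [0, 0, 0]
  ],
  "squeeze": 5
}}

```text
time: 13.5
ee_pos: [0.5767, -0.1989, 0.0055]
eef_rot: [1.0, -0.01, 0.0, 0.0]
ft_force: [-2.3, 0.5, 4.3]
width: 0.056
grip_force: 5.0
```

Emit:
{"api": "play_rows", "payload": {
  "claw": [0.45, 0.45, 0.45, 0.45, 0.45, 0.45, 0.45, 0.45],
  "delta_pos": [
    [0.01, 0, 0],
    [0.01, 0, 0],
    [0.01, 0, 0],
    [0.01, 0, 0],
    [0.01, 0, 0],
    [0.01, 0, 0],
    [0.01, 0, 0],
    [0, 0, 0]
  ],
  "delta_rot": [
    [0, 0, 0],
    [0, 0, 0],
    [0, 0, 0],
    [0, 0, 0],
    [0, 0, 0],
    [0, 0, 0],
    [0, 0, 0],
    [0, 0, 0]
  ]
}}

```text
time: 14.3
ee_pos: [0.5906, -0.1996, 0.0053]
eef_rot: [1.0, -0.01, 0.0, 0.0]
ft_force: [-2.6, -0.5, 4.7]
width: 0.0557
grip_force: 5.0
```

Emit:
{"api": "play_rows", "payload": {
  "claw": [0.45, 0.45, 0.45],
  "delta_pos": [
    [0.008, 0, 0],
    [0.007, 0, 0],
    [0, 0, 0]
  ],
  "delta_rot": [
    [0, 0, 0],
    [0, 0, 0],
    [0, 0, 0]
  ]
}}

```text
time: 14.6
ee_pos: [0.5936, -0.1994, 0.0052]
eef_rot: [1.0, -0.01, 0.0, 0.0]
ft_force: [-2.3, -0.2, 3.8]
width: 0.056
grip_force: 5.0
```

Fx of about -2.4 is the bed's friction; I'm creeping to the stop.

Emit:
{"api": "play_rows", "payload": {
  "claw": [0.45, 0.45, 0.45],
  "delta_pos": [
    [0.006, 0, 0],
    [0, 0, 0],
    [0, 0, 0]
  ],
  "delta_rot": [
    [0, 0, 0],
    [0, 0, 0],
    [0, 0, 0]
  ]
}}

```text
time: 14.9
ee_pos: [0.5948, -0.1993, 0.0052]
eef_rot: [1.0, -0.01, 0.0, 0.0]
ft_force: [-1.4, -1.0, 2.5]
width: 0.0556
grip_force: 5.0
```

Emit:
{"api": "play_rows", "payload": {
  "claw": [0.45, 0.45, 0.45],
  "delta_pos": [
    [0.005, 0, 0],
    [0, 0, 0],
    [0, 0, 0]
  ],
  "delta_rot": [
    [0, 0, 0],
    [0, 0, 0],
    [0, 0, 0]
  ]
}}

```text
time: 15.2
ee_pos: [0.5954, -0.1993, 0.0052]
eef_rot: [1.0, -0.01, -0.0, -0.0]
ft_force: [-4.4, -0.9, 3.5]
width: 0.0559
grip_force: 5.0
```

Emit:
{"api": "play_rows", "payload": {
  "claw": [0.45, 0.45, 0.45],
  "delta_pos": [
    [0.005, 0, 0],
    [0, 0, 0],
    [0, 0, 0]
  ],
  "delta_rot": [
    [0, 0, 0],
    [0, 0, 0],
    [0, 0, 0]
  ]
}}

```text
time: 15.5
ee_pos: [0.5961, -0.1993, 0.0049]
eef_rot: [1.0, -0.01, -0.001, -0.0]
ft_force: [-5.6, -1.2, 3.6]
width: 0.0558
grip_force: 5.0
```

Emit:
{"api": "play_rows", "payload": {
  "claw": [0.45, 0.45, 0.45],
  "delta_pos": [
    [0.005, 0, 0],
    [0, 0, 0],
    [0, 0, 0]
  ],
  "delta_rot": [
    [0, 0, 0],
    [0, 0, 0],
    [0, 0, 0]
  ]
}}

```text
time: 15.8
ee_pos: [0.5968, -0.1994, 0.0048]
eef_rot: [1.0, -0.01, -0.001, -0.0]
ft_force: [-4.7, -1.9, 2.3]
width: 0.056
grip_force: 5.0
```

Emit:
{"api": "play_rows", "payload": {
  "claw": [0.45, 0.45, 0.45, 0.45, 0.45],
  "delta_pos": [
    [0, 0, 0],
    [0, 0, 0],
    [0.006, 0, 0],
    [0, 0, 0],
    [0, 0, 0]
  ],
  "delta_rot": [
    [0, 0, 0],
    [0, 0, 0],
    [0, 0, 0],
    [0, 0, 0],
    [0, 0, 0]
  ],
  "squeeze": 7
}}

```text
time: 16.3
ee_pos: [0.5974, -0.1993, 0.0046]
eef_rot: [1.0, -0.01, -0.001, -0.0]
ft_force: [-8.1, -0.4, 4.6]
width: 0.0557
grip_force: 7.0
```

```bash
python3 st.py
python3 - <<'E'
from h import *
snap('wrist','w5')
a=cv2.imread('pics/w5.png')[60:270,130:460]
cv2.imwrite('pics/w5b.png',cv2.resize(a,(792,504),interpolation=cv2.INTER_CUBIC))
E
```

```text
[ 0.5974 -0.1993  0.0046] yaw -0.0199 tilt [-0.0029  0.0005] F [-8.08 -0.44  4.58] w 0.0557 g 7.0 t 16.3 j7 -1.23
```

View pics/w5b.png

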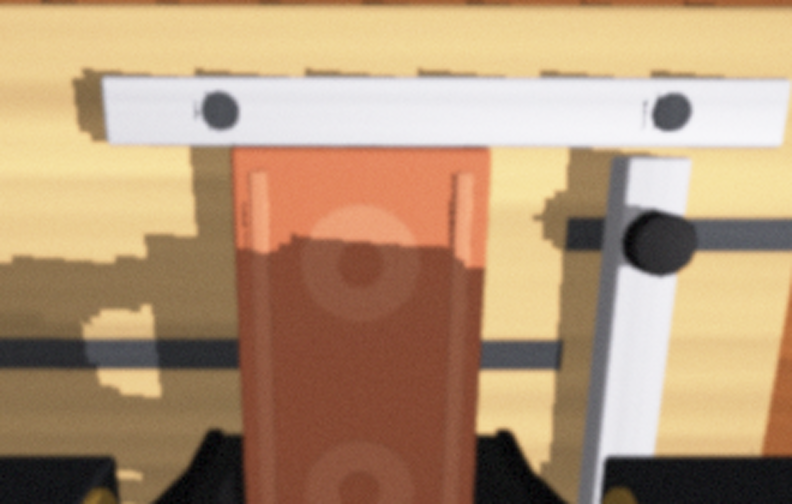

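The tile's end is flush with the stop over its whole width. Next I release, lift and back off to see the handle.

Emit:
{"api": "play_rows", "payload": {
  "claw": [0.33, 0.28, 0.25, 0.25, 0.25, 0.25],
  "delta_pos": [
    [0, 0, 0],
    [0, 0, 0],
    [0, 0, 0],
    [0, 0, 0],
    [0, 0, 0],
    [0, 0, -0.01]
  ],
  "delta_rot": [
    [0, 0, 0],
    [0, 0, 0],
    [0, 0, 0],
    [0, 0, 0],
    [0, 0, 0],
    [0, 0, 0]
  ]
}}

```text
time: 16.95
ee_pos: [0.5988, -0.1992, 0.0071]
eef_rot: [1.0, -0.01, -0.0, -0.0]
ft_force: [0.1, -0.0, -0.9]
width: 0.0647
grip_force: 0.0
```

Emit:
{"api": "play_rows", "payload": {
  "claw": [0.25, 0.25, 0.25, 0.25, 0.25, 0.5, 1, 1],
  "delta_pos": [
    [0, 0, -0.05],
    [0, 0, -0.1],
    [0, 0, -0.15],
    [0, 0, -0.15],
    [0, 0, -0.15],
    [-0.15, -0.1, 0],
    [-0.15, -0.15, 0],
    [-0.15, -0.15, 0]
  ],
  "delta_rot": [
    [0, 0, 0],
    [0, 0, 0],
    [0, 0, 0],
    [0, 0, 0],
    [0, 0, 0],
    [0, 0, 0],
    [0, 0, 0],
    [0, 0, 0]
  ]
}}

```text
time: 17.75
ee_pos: [0.5095, -0.1171, 0.1281]
eef_rot: [1.0, -0.01, 0.001, 0.0]
ft_force: [0.8, 0.2, 1.0]
width: 0.0486
grip_force: 0.0
```

Emit:
{"api": "play_rows", "payload": {
  "claw": [1, 1, 1, 1],
  "delta_pos": [
    [0, -0.15, 0],
    [0, -0.1, 0],
    [0, 0, 0],
    [0, 0, 0]
  ],
  "delta_rot": [
    [0, 0, 0],
    [0, 0, 0],
    [0, 0, 0],
    [0, 0, 0]
  ]
}}

```text
time: 18.15
ee_pos: [0.5117, -0.0679, 0.128]
eef_rot: [1.0, -0.009, 0.001, 0.0]
ft_force: [-0.7, -0.5, -0.1]
width: 0.0172
grip_force: 0.0
```

```bash
python3 st.py
python3 - <<'E'
from h import *
snap('wrist','w6')
cv2.imwrite('pics/w6b.png',cv2.resize(cv2.imread('pics/w6.png'),(800,600),interpolation=cv2.INTER_CUBIC))
E
```

```text
[ 0.5117 -0.0679  0.128 ] yaw -0.019 tilt [ 0.0011 -0.0003] F [-0.7  -0.53 -0.09] w 0.0172 g 0.0 t 18.15 j7 -1.52
```

View pics/w6b.png

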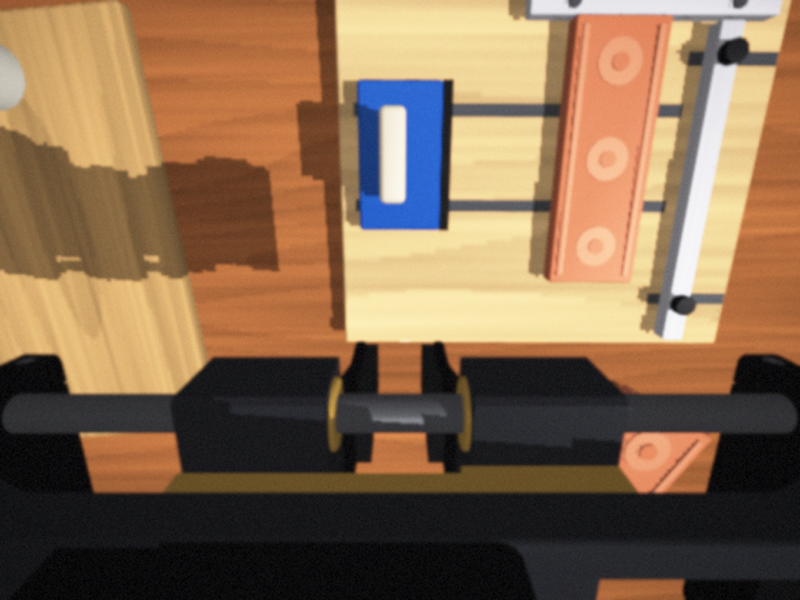

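The tile sits flush on the stop. The handle's top spans (380..406, 105..203), and the jaw carriage spans (357..452, 80..229).

Run:
```python
from h import *
f=lambda u,v,z: w('w6',u*.7,v*.7,z).round(4)
th=-.0195;O=np.array([.588,-.180])
def J(P): d=P[:2]-O; return np.array([np.cos(th)*d[0]+np.sin(th)*d[1],-np.sin(th)*d[0]+np.cos(th)*d[1]]).round(4)
for n,p,z in [('handle',(380,105),.075),('handle',(406,105),.075),('handle',(406,203),.075),('handle',(380,203),.075),('jawface',(452,80),.033),('jawface',(448,229),.033),('tile',(579,16),.032),('tile',(671,18),.032),('tile',(630,282),.032),('tile',(548,281),.032),('fencetop in',(713,25),.03),('fencetop in',(664,335),.03),('bed',(347,341),.018),('bed',(714,342),.018)]: P=f(*p,z);print(n,P,J(P))
```

```text
handle [ 0.6214 -0.06    0.075 ] [0.0311 0.1206]
handle [ 0.6212 -0.0734  0.075 ] [0.0311 0.1072]
handle [ 0.5717 -0.0728  0.075 ] [-0.0184  0.1069]
handle [ 0.5719 -0.0585  0.075 ] [-0.0185  0.1212]
jawface [ 0.6403 -0.1019  0.033 ] [0.0508 0.0791]
jawface [ 0.5517 -0.1007  0.033 ] [-0.0378  0.0786]
tile [ 0.6727 -0.1748  0.032 ] [0.0846 0.0069]
tile [ 0.6708 -0.2281  0.032 ] [ 0.0837 -0.0465]
tile [ 0.5134 -0.2253  0.032 ] [-0.0737 -0.0467]
tile [ 0.5151 -0.1694  0.032 ] [-0.0731  0.0092]
fencetop in [ 0.6673 -0.2544  0.03  ] [ 0.0807 -0.0728]
fencetop in [ 0.4734 -0.2557  0.03  ] [-0.1131 -0.0779]
bed [ 0.4682 -0.0284  0.018 ] [-0.1227  0.1492]
bed [ 0.4623 -0.3018  0.018 ] [-0.1233 -0.1242]
```

Emit:
{"api": "play_rows", "payload": {
  "claw": [1, 1, 1, 1, 1, 1],
  "delta_pos": [
    [0.1, -0.06, 0],
    [0.15, -0.08, 0],
    [0.125, -0.07, 0],
    [0.05, -0.04, 0],
    [0, 0, 0],
    [0, 0, 0]
  ],
  "delta_rot": [
    [0, 0, 0],
    [0, 0, 0],
    [0, 0, 0],
    [0, 0, 0],
    [0, 0, 0],
    [0, 0, 0]
  ]
}}

```text
time: 18.8
ee_pos: [0.5966, -0.0208, 0.1271]
eef_rot: [1.0, -0.01, -0.0, 0.0]
ft_force: [-0.6, -1.3, -0.1]
width: 0.0007
grip_force: 0.0
```

Emit:
{"api": "play_rows", "payload": {
  "claw": [1, 1, 1, 1, 1, 1],
  "delta_pos": [
    [0, 0, 0.1],
    [0, 0, 0.13],
    [0, 0, 0.13],
    [0, 0, 0.06],
    [0, 0, 0],
    [0, 0, 0]
  ],
  "delta_rot": [
    [0, 0, 0],
    [0, 0, 0],
    [0, 0, 0],
    [0, 0, 0],
    [0, 0, 0],
    [0, 0, 0]
  ]
}}

```text
time: 19.4
ee_pos: [0.5977, -0.0198, 0.0444]
eef_rot: [1.0, -0.01, 0.001, 0.0]
ft_force: [0.6, 0.8, 0.6]
width: 0.0004
grip_force: 0.0
```

Emit:
{"api": "play_rows", "payload": {
  "claw": [1, 1, 1, 1, 1, 1, 1],
  "delta_pos": [
    [0, 0.025, 0],
    [0, 0.025, 0],
    [0, 0.025, 0],
    [0, 0.025, 0],
    [0, 0.025, 0],
    [0, 0, 0],
    [0, 0, 0]
  ],
  "delta_rot": [
    [0, 0, 0],
    [0, 0, 0],
    [0, 0, 0],
    [0, 0, 0],
    [0, 0, 0],
    [0, 0, 0],
    [0, 0, 0]
  ]
}}

```text
time: 20.1
ee_pos: [0.5969, -0.0443, 0.0432]
eef_rot: [1.0, -0.01, -0.0, -0.0]
ft_force: [-0.4, -0.3, 0.3]
width: 0.0005
grip_force: 0.0
```

```bash
python3 st.py
```

```text
[ 0.5969 -0.0443  0.0432] yaw -0.0197 tilt [-0.      0.0001] F [-0.4  -0.35  0.3 ] w 0.0005 g 0.0 t 20.1 j7 -1.53
```

Emit:
{"api": "play_rows", "payload": {
  "claw": [1, 1, 1, 1, 1, 1, 1, 1],
  "delta_pos": [
    [0, 0.02, 0],
    [0, 0.02, 0],
    [0, 0.025, 0],
    [0, 0.025, 0],
    [0, 0.025, 0],
    [0, 0.025, 0],
    [0, 0.025, 0],
    [0, 0, 0]
  ],
  "delta_rot": [
    [0, 0, 0],
    [0, 0, 0],
    [0, 0, 0],
    [0, 0, 0],
    [0, 0, 0],
    [0, 0, 0],
    [0, 0, 0],
    [0, 0, 0]
  ]
}}

```text
time: 20.9
ee_pos: [0.5961, -0.0787, 0.0433]
eef_rot: [1.0, -0.01, 0.0, 0.0]
ft_force: [0.5, 0.1, -0.9]
width: 0.0003
grip_force: 0.0
```

Emit:
{"api": "play_rows", "payload": {
  "claw": [1, 1, 1, 1, 1, 1, 1, 1],
  "delta_pos": [
    [0, 0.02, 0],
    [0, 0.02, 0],
    [0, 0.02, 0],
    [0, 0.02, 0],
    [0, 0.02, 0],
    [0, 0.02, 0],
    [0, 0.015, 0],
    [0, 0, 0]
  ],
  "delta_rot": [
    [0, 0, 0],
    [0, 0, 0],
    [0, 0, 0],
    [0, 0, 0],
    [0, 0, 0],
    [0, 0, 0],
    [0, 0, 0],
    [0, 0, 0]
  ]
}}

```text
time: 21.7
ee_pos: [0.5957, -0.1053, 0.0433]
eef_rot: [1.0, -0.01, 0.0, 0.0]
ft_force: [0.3, -0.2, -0.0]
width: 0.0002
grip_force: 0.0
```

```bash
python3 st.py
```

```text
[ 0.5957 -0.1053  0.0433] yaw -0.0203 tilt [ 0.0002 -0.0007] F [ 0.33 -0.25 -0.  ] w 0.0002 g 0.0 t 21.7 j7 -1.42
```

```bash
cat > jaw.py <<'E'
from h import *
import sys
snap('scene',sys.argv[1])
for fn in ('s0',sys.argv[1]):
    a=cv2.cvtColor(cv2.imread(f'pics/{fn}.png'),cv2.COLOR_BGR2HSV)[230:275,180:280]
    m=(a[:,:,0]>105)&(a[:,:,0]<128)&(a[:,:,1]>170)
    y,x=np.nonzero(m); print(fn,len(x),'blue x',180+x.min(),180+x.max(),'y',230+y.min(),230+y.max())
    if len(x): print(w(fn,180+x.min(),230+y.mean(),.033))
E
python3 jaw.py s2
```

```text
s0 300 blue x 248 265 y 239 264
[ 0.60930271 -0.09734969  0.033     ]
s2 246 blue x 228 246 y 242 264
[ 0.61540027 -0.15435376  0.033     ]
```

Emit:
{"api": "play_rows", "payload": {
  "claw": [1, 1, 1, 1, 1, 1, 1],
  "delta_pos": [
    [0, 0.01, 0],
    [0, 0.01, 0],
    [0, 0.01, 0],
    [0, 0.01, 0],
    [0, 0.01, 0],
    [0, 0.01, 0],
    [0, 0.01, 0]
  ],
  "delta_rot": [
    [0, 0, 0],
    [0, 0, 0],
    [0, 0, 0],
    [0, 0, 0],
    [0, 0, 0],
    [0, 0, 0],
    [0, 0, 0]
  ]
}}

```text
time: 22.45
ee_pos: [0.5955, -0.1184, 0.0433]
eef_rot: [1.0, -0.01, 0.0, -0.0]
ft_force: [-0.2, 2.4, 1.1]
width: 0.0001
grip_force: 1.3
```

Emit:
{"api": "play_rows", "payload": {
  "claw": [1, 1, 1, 1, 1, 1, 1, 1],
  "delta_pos": [
    [0, 0.01, 0],
    [0, 0.01, 0],
    [0, 0.01, 0],
    [0, 0.01, 0],
    [0, 0.01, 0],
    [0, 0.01, 0],
    [0, 0.01, 0],
    [0, 0.01, 0]
  ],
  "delta_rot": [
    [0, 0, 0],
    [0, 0, 0],
    [0, 0, 0],
    [0, 0, 0],
    [0, 0, 0],
    [0, 0, 0],
    [0, 0, 0],
    [0, 0, 0]
  ]
}}

```text
time: 23.25
ee_pos: [0.5952, -0.1344, 0.0433]
eef_rot: [1.0, -0.01, 0.0, -0.0]
ft_force: [0.3, 5.0, 0.6]
width: 0.0008
grip_force: 2.1
```

```bash
python3 st.py; python3 jaw.py s3
```

```text
[ 0.5952 -0.1344  0.0433] yaw -0.0194 tilt [0.0001 0.    ] F [0.34 5.01 0.63] w 0.0008 g 2.09 t 23.25 j7 -1.36
s0 300 blue x 248 265 y 239 264
[ 0.60930271 -0.09734969  0.033     ]
s3 242 blue x 218 235 y 242 264
[ 0.61547339 -0.18289001  0.033     ]
```

Emit:
{"api": "play_rows", "payload": {
  "claw": [1, 1, 1, 1, 1, 1],
  "delta_pos": [
    [0, 0.007, 0],
    [0, 0.007, 0],
    [0, 0.006, 0],
    [0, 0.005, 0],
    [0, 0.005, 0],
    [0, 0, 0]
  ],
  "delta_rot": [
    [0, 0, 0],
    [0, 0, 0],
    [0, 0, 0],
    [0, 0, 0],
    [0, 0, 0],
    [0, 0, 0]
  ]
}}

```text
time: 23.9
ee_pos: [0.595, -0.1405, 0.0433]
eef_rot: [1.0, -0.01, 0.0, 0.0]
ft_force: [0.9, 2.8, 0.9]
width: 0.0004
grip_force: 1.6
```

Emit:
{"api": "play_rows", "payload": {
  "claw": [1, 1, 1],
  "delta_pos": [
    [0, 0.005, 0],
    [0, 0.005, 0],
    [0, 0, 0]
  ],
  "delta_rot": [
    [0, 0, 0],
    [0, 0, 0],
    [0, 0, 0]
  ]
}}

```text
time: 24.2
ee_pos: [0.595, -0.1425, 0.0433]
eef_rot: [1.0, -0.01, 0.0, 0.0]
ft_force: [-0.4, 3.4, 1.9]
width: 0.0005
grip_force: 1.6
```

Emit:
{"api": "play_rows", "payload": {
  "claw": [1, 1, 1],
  "delta_pos": [
    [0, 0.005, 0],
    [0, 0.005, 0],
    [0, 0, 0]
  ],
  "delta_rot": [
    [0, 0, 0],
    [0, 0, 0],
    [0, 0, 0]
  ]
}}

```text
time: 24.5
ee_pos: [0.595, -0.1445, 0.0433]
eef_rot: [1.0, -0.01, 0.0, 0.0]
ft_force: [-0.4, 4.0, 2.4]
width: 0.0002
grip_force: 1.6
```

Emit:
{"api": "play_rows", "payload": {
  "claw": [1, 1, 1],
  "delta_pos": [
    [0, 0.005, 0],
    [0, 0.005, 0],
    [0, 0, 0]
  ],
  "delta_rot": [
    [0, 0, 0],
    [0, 0, 0],
    [0, 0, 0]
  ]
}}

```text
time: 24.8
ee_pos: [0.5949, -0.1465, 0.0432]
eef_rot: [1.0, -0.01, 0.0, 0.0]
ft_force: [0.4, 1.6, 1.2]
width: 0.0007
grip_force: 1.6
```

Emit:
{"api": "play_rows", "payload": {
  "claw": [1, 1, 1],
  "delta_pos": [
    [0, 0.005, 0],
    [0, 0.003, 0],
    [0, 0, 0]
  ],
  "delta_rot": [
    [0, 0, 0],
    [0, 0, 0],
    [0, 0, 0]
  ]
}}

```text
time: 25.1
ee_pos: [0.5948, -0.148, 0.0432]
eef_rot: [1.0, -0.01, 0.0, 0.0]
ft_force: [0.1, 4.1, 1.9]
width: 0.0002
grip_force: 1.7
```

Emit:
{"api": "play_rows", "payload": {
  "claw": [1, 1, 1],
  "delta_pos": [
    [0, 0.004, 0],
    [0, 0, 0],
    [0, 0, 0]
  ],
  "delta_rot": [
    [0, 0, 0],
    [0, 0, 0],
    [0, 0, 0]
  ]
}}

```text
time: 25.4
ee_pos: [0.5949, -0.1488, 0.0433]
eef_rot: [1.0, -0.01, 0.0, 0.0]
ft_force: [-0.5, 3.1, 1.9]
width: 0.0004
grip_force: 1.7
```

Emit:
{"api": "play_rows", "payload": {
  "claw": [1, 1, 1],
  "delta_pos": [
    [0, 0.004, 0],
    [0, 0, 0],
    [0, 0, 0]
  ],
  "delta_rot": [
    [0, 0, 0],
    [0, 0, 0],
    [0, 0, 0]
  ]
}}

```text
time: 25.7
ee_pos: [0.5949, -0.1488, 0.0433]
eef_rot: [1.0, -0.01, -0.0, -0.0]
ft_force: [-1.1, 5.2, 3.0]
width: 0.0009
grip_force: 2.7
```

Emit:
{"api": "play_rows", "payload": {
  "claw": [1, 1, 1],
  "delta_pos": [
    [0, 0.004, 0],
    [0, 0, 0],
    [0, 0, 0]
  ],
  "delta_rot": [
    [0, 0, 0],
    [0, 0, 0],
    [0, 0, 0]
  ]
}}

```text
time: 26.0
ee_pos: [0.5949, -0.1489, 0.0433]
eef_rot: [1.0, -0.009, -0.0, -0.001]
ft_force: [-1.4, 8.0, 3.8]
width: 0.0003
grip_force: 3.8
```

Emit:
{"api": "play_rows", "payload": {
  "claw": [1, 1, 1],
  "delta_pos": [
    [0, 0.004, 0],
    [0, 0, 0],
    [0, 0, 0]
  ],
  "delta_rot": [
    [0, 0, 0],
    [0, 0, 0],
    [0, 0, 0]
  ]
}}

```text
time: 26.3
ee_pos: [0.5948, -0.1489, 0.0433]
eef_rot: [1.0, -0.009, -0.0, -0.001]
ft_force: [-2.0, 9.8, 3.9]
width: 0.0002
grip_force: 4.8
```

Stalled at the fence with about 9.8 N. I'm backing off and checking.

Emit:
{"api": "play_rows", "payload": {
  "claw": [1, 1, 1, 1, 1, 1, 1],
  "delta_pos": [
    [0, 0, 0],
    [0, -0.01, 0],
    [0, -0.02, 0],
    [0, -0.04, 0],
    [0, -0.06, 0],
    [0, 0, -0.1],
    [0, 0, -0.15]
  ],
  "delta_rot": [
    [0, 0, 0],
    [0, 0, 0],
    [0, 0, 0],
    [0, 0, 0],
    [0, 0, 0],
    [0, 0, 0],
    [0, 0, 0]
  ]
}}

```text
time: 27.0
ee_pos: [0.5941, -0.1234, 0.0921]
eef_rot: [1.0, -0.009, -0.002, -0.0]
ft_force: [-0.7, -0.9, -0.1]
width: 0.0006
grip_force: 0.0
```

Emit:
{"api": "play_rows", "payload": {
  "claw": [1, 1, 1, 1, 1, 1, 1],
  "delta_pos": [
    [0, 0, -0.2],
    [-0.15, 0.1, -0.1],
    [-0.2, 0.15, 0],
    [-0.15, 0.1, 0],
    [-0.05, 0, 0],
    [0, 0, 0],
    [0, 0, 0]
  ],
  "delta_rot": [
    [0, 0, 0],
    [0, 0, 0],
    [0, 0, 0],
    [0, 0, 0],
    [0, 0, 0],
    [0, 0, 0],
    [0, 0, 0]
  ]
}}

```text
time: 27.7
ee_pos: [0.4851, -0.1915, 0.1534]
eef_rot: [1.0, -0.009, 0.0, -0.0]
ft_force: [0.5, 0.4, 0.0]
width: 0.0007
grip_force: 0.0
```

```bash
python3 st.py
python3 - <<'E'
from h import *
snap('wrist','w7')
cv2.imwrite('pics/w7b.png',cv2.resize(cv2.imread('pics/w7.png'),(800,600),interpolation=cv2.INTER_CUBIC))
E
```

```text
[ 0.4851 -0.1915  0.1534] yaw -0.0176 tilt [0.0009 0.0003] F [0.46 0.38 0.02] w 0.0007 g 0.0 t 27.7 j7 -1.26
```

View pics/w7b.png

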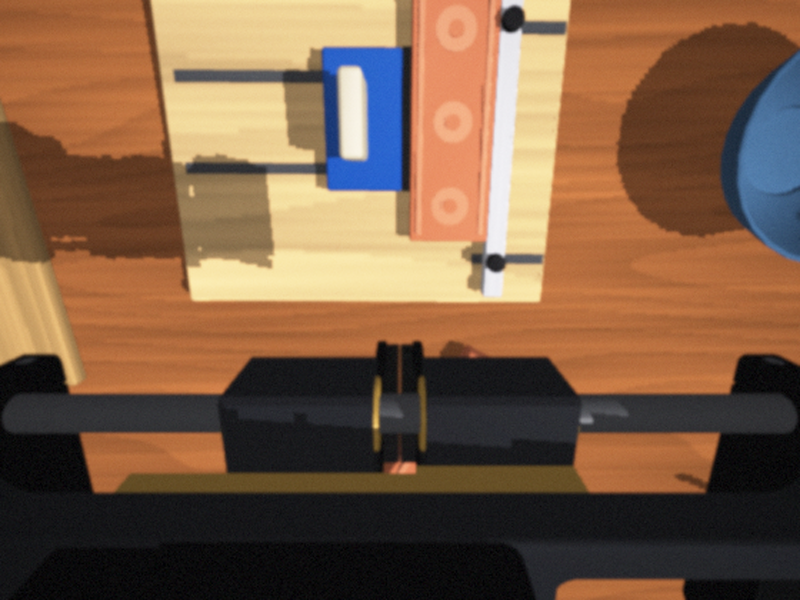

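The tile lies flush between the fence and the jaw's black face. I'm checking its distance to the stop from its near end (411..488,240) against the bed edge (y≈300).

Run:
```python
from h import *
f=lambda fn,u,v,z: w(fn,u*.7,v*.7,z).round(4)
for p,z in [((411,240),.032),((488,241),.032),((190,300),.018),((541,301),.018)]: print(f('w7',*p,z))
# row edge profile, tile near end vs bed edge, both images
for fn,u0,u1 in (('w6',560,620),('w7',425,475)):
    a=cv2.imread(f'pics/{fn}.png').astype(float)[:,int(u0*.7):int(u1*.7)].mean(1)
    g=a[:,0]; d=np.diff(g); lo=int(.36*420); k=np.argsort(-abs(d[lo:int(.58*420)]))[:6]+lo; print(fn,[(int(i),int(d[i])) for i in k])
```

```text
[ 0.5143 -0.2006  0.032 ]
[ 0.5126 -0.2562  0.032 ]
[ 0.4679 -0.0269  0.018 ]
[ 0.4624 -0.3027  0.018 ]
w6 [(239, -38), (238, -30), (240, -21), (197, 9), (237, -8), (198, 7)]
w7 [(211, -37), (210, -36), (168, 19), (212, -14), (209, -13), (169, 10)]
```

```bash
python3 -c "
from bench import r
print(r.close_job())"
```

```text
the job is handed in; nothing more can be done
None
```

The job is handed in: the bisque tile lies flush against the end stop and the fence with the jaw closed on it. My last wrist-camera picture and measurements showed this; handing in returned no verdict.

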